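# Slide the bearing race along the bent keeper rail to its stop

### The job

On the transmission bench, one bearing race hangs threaded on the bent rod of the keeper rail. Slide it along the rod, round both bends, until it sits against the round stop disc at the other end, and leave it hanging there at rest.

Things in the scene. Friction and masses are not known exactly. Their poses are not given: they have to be found in the camera images.
- race: Plain steel ring threaded on the rail's rod: 44 mm outside, 28 mm bore, 16 mm wide, about 0.1 kg, loose on the 8 mm rod. Origin at its centre, x = the ring's axis, along the rod. Hangs with its centre 10 mm below the rod's centre line; can be gripped from above across its diameter, a finger each side of the rod. The other ring and parts lying on the bench are not needed.
- rail: Fixed keeper rail: level 8 mm steel rod in a flat Z, centre line 130 mm up, between two 140 mm blue posts over a 420x200x18 mm drip tray. Origin on the bench under the rod's middle, z up, x towards the stop end. Rod in its frame (x,y mm): (-185,-50), bend (-35,-50), bend (35,50), (185,50); bends 55 degrees, 25 mm radius. The race starts on the first straight, x -150 to -75.
- home (a point): Where the race's centre is when it hangs against the stop disc: rail frame (152,50) mm, 120 mm above the bench; axes as the rail's. The stop is a steel disc on the rod, 36 mm in diameter and 6 mm thick, its near face at x = 160 mm, just before the blue post of that end.
There are look-alikes about, which are no part of the job. What is shaped like the race but brown or orange is not meant.

How it is judged:
By the outcome, as a careful person would: the job done as asked, in the order asked, and still so for the second after the job is handed in, with the robot touching nothing.
It also fails if it takes over 40 s, if anything falls off the work surface, if the arm or the gripper's body presses on something with over 40 N, if the wrist force passes 120 N, or if a joint passes its speed limit or range.

### The arm

A 6-joint arm with a two-finger parallel gripper is mounted at the origin on the work surface. World frame = base frame: x ahead of the robot, y to its left, z up, the work surface at z = 0. Lengths are in m, angles in rad, forces in N, time in s.
With the tool pointing down it reaches from about 0.375 to 0.9 m from the base axis. Payload 3.1 kg.
Tool frame: the origin (TCP) lies at the very end of the fingers, on their centre line; the grasp point (between the pads) lies 19 mm behind it (manip.tcp_to_grasp is the distance from the TCP to the grasp point, in m); z points along the fingers, y is the line along which they close (so a half turn about z gives the same grasp; the last joint's range is limited). The gripper opens to 85 mm and grips with 20 to 120 N. Pads are 22 mm wide; open, the fingers measure 114 mm over their backs; the gripper's body (76 mm by 85 mm) begins 54 mm behind the grasp point. The pads swing forward as they close: fully open they stand 13 mm farther back than shut.
Start: joints at [1.014, 0.527, 1.433, -0, 1.181, -0.178], TCP at [0.231, 0.581, 0.231] pointing down, gripper open.
Joint ranges: [-3.08, 3.08], [-0.75, 2.2], [0.22, 2.44], [-1.43, 4.57], [0, 2.65], [-2.85, 2.85]. Speed limits (rad/s): [2.79, 2.79, 3.14, 3.14, 3.14, 3.14].

### API

Orientations are given as a unit quaternion [x, y, z, w].
In Python, from station import manip gives the robot as it stands. The module is installed in compiled form; this text tells all that it offers.
- The arm moves only by the tool step_arm, never from a script. Its argument "commands" is one flat list of numbers, 6 for each row, row after row: the shift along the tool's x, y, z in m, then the turn, a rotation vector about the tool's x, y, z in degrees. A call has exactly 10 rows; each row is the pose to reach, as a shift and turn from the pose commanded when the call began, along the tool's axes at that moment; what a row does not reach only later rows make up. A row lasts 1/10 s, in which the tool goes at most 50 mm and 8.59 degrees, less where a joint would pass 70% of its speed; a pose out of reach is approached as far as the arm can. A call with a gripper value outside its range is refused whole. "jaw" is the opening in per cent of the stroke, from 0 (shut) to 100 (fully open), set as the call begins (left out, the last holds). The fingers move at their own pace and stop on an object; "grip_force" is the grip in N (left out, the last holds). Time passes only in rows, so rows that repeat a pose let the fingers close, or fill a call up. It gives the time, the measured TCP pose, the force, the opening and the grip force at its end, in the units of the state.
- manip.sense(): the state, without advancing time (a new reading comes with each control period).
- manip.snapshot(name): name is "side" or "top" or "wrist"; returns a dict with "pixels" (400x640x3 uint8, blue, green, red), "fx", "fy", "cx", "cy" (pixels), "k1" (the pictures are not rectified: a ray, as slopes to the right and down, at radius r is drawn at 1 + k1 r^2 times it, then the intrinsics apply), "R" (3x3) and "t" (3): a world point X has camera coordinates R X + t; the wrist camera has in their place "mount" (4x4, takes a point from camera to tool coordinates, whose origin is the TCP and whose axes are the flange's). Camera axes: x right, y down, z forward; pixel columns grow to the right and rows downward; lengths in m; the calibration is good to about 2 mm. A picture is of the moment at which its call begins: read the wrist's pose just before it. There is no depth.
- manip.sign_off(): hands the job in; it is judged then, once.
The state is a dict: "t": time; "q": joint angles; "qd": joint speeds; "tau": joint torques, N m; "tcp_pos": TCP position; "tool_rot": TCP orientation; "force": force on the tool from outside, world axes, zero at the start; "ft_torque": the same for the moment, N m; "finger_gap": opening from 0.0 (shut) to 1.0 (fully open); "gripper_force": force on a finger pad.
Only numpy, scipy, OpenCV 4.12 (cv2) and the standard library are available. Lean on these libraries where they do the work, as an engineer would, in place of code of your own. Each camera call takes 0.05 s, during which the arm holds its last target. There are 200 camera calls.

## Working session

There is one attempt and no reset: what is moved stays moved. The work goes in short steps, Python scripts to look and compute and a tool call to move; the robot and the scene stay as the last step left them, time stands still between calls to the robot, and variables do not carry over. Pictures are saved under pics/ and viewed, at most 10 in all, crops included, and the job is handed in when it is done.

Besides the shell and the picture viewer there is one more tool, called after "Emit:" as a command line: name --argument value ..., lists and objects as JSON in quotes. step_arm: Moves the arm, as the interface text tells. Its arguments: {"type":"object","properties":{"commands":{"type":"array","items":{"type":"number"}},"jaw":{"type":"number"},"grip_force":{"type":"number"}},"required":["commands"]}

```bash
mkdir -p pics
cat > h.py <<'E'
import numpy as np, cv2
from station import manip
from scipy.spatial.transform import Rotation as Rn
def ray(c,u,v):
    K=np.array([[c['fx'],0,c['cx']],[0,c['fy'],c['cy']],[0,0,1]])
    p=cv2.undistortPoints(np.array([[[u,v]]],float),K,np.array([c['k1'],0,0,0.]))[0,0]
    R=np.array(c['R']);o=-R.T@np.array(c['t']);return o,R.T@np.array([*p,1])
def onz(c,u,v,z):
    o,d=ray(c,u,v);return o+d*(z-o[2])/d[2]
def proj(c,X):
    X=np.atleast_2d(X)@np.array(c['R']).T+np.array(c['t'])
    K=np.array([[c['fx'],0,c['cx']],[0,c['fy'],c['cy']],[0,0,1]])
    return cv2.projectPoints(X,np.zeros(3),np.zeros(3),K,np.array([c['k1'],0,0,0.]))[0][:,0]
def snap(n):
    s=manip.sense();c=dict(manip.snapshot(n))
    if 'mount' in c:
        T=np.eye(4);T[:3,:3]=Rn.from_quat(s['tool_rot']).as_matrix();T[:3,3]=s['tcp_pos']
        M=np.linalg.inv(T@np.array(c['mount']));c['R']=M[:3,:3];c['t']=M[:3,3]
    return c
E
python3 - <<'E'
from h import *
s=manip.sense();print(s['t'],s['tcp_pos'],s['tool_rot'],s['finger_gap'])
import pickle
for n in('top','side'):
    c=snap(n);cv2.imwrite(f'pics/{n}.png',c['pixels']);pickle.dump(c,open(n+'.pkl','wb'));print(n,c['fx'],c['k1'],-np.array(c['R']).T@np.array(c['t']))
E
```

```text
0.0 [0.23071301 0.58005998 0.23033662] [ 1.88279891e-01  9.82114797e-01 -1.02528211e-03 -3.96211943e-04] 0.9987967738896435
top 393.0547492196419 -0.04282523447312963 [0.46626832 0.03778032 0.82874698]
side 393.39877408215904 -0.0956860421496764 [0.14351842 0.49850059 0.42488337]
```

View pics/top.png

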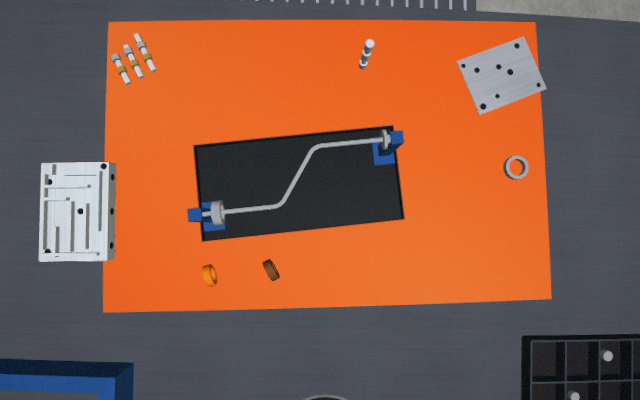

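View pics/side.png

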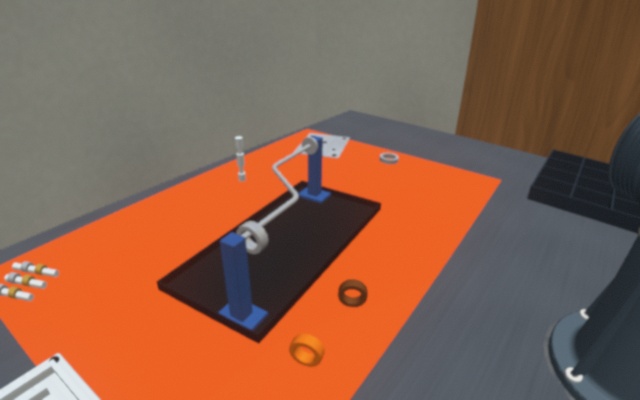

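The top view shows the rail, with the steel race at (217,212) and the stop disc at (386,139). The other ring shapes are a loose steel ring at (516,167), orange at (209,275) and brown at (271,270). Only the one at (217,212) is steel and threaded on the rod. I'll confirm that in a crop while fitting the rail.

```bash
cat > a.py <<'E'
from h import *
import pickle
c=pickle.load(open('top.pkl','rb'));im=c['pixels']
# tray outline
hsv=cv2.cvtColor(im,cv2.COLOR_BGR2HSV)
m=(~((hsv[...,0]<18)&(hsv[...,1]>150)&(hsv[...,2]>120))).astype(np.uint8)
m[:115]=0;m[250:]=0;m[:,:150]=0;m[:,430:]=0
m=cv2.morphologyEx(m,cv2.MORPH_OPEN,np.ones((25,25)))
ct=max(cv2.findContours(m,0,2)[0],key=cv2.contourArea)
W=np.array([onz(c,*p[0],.018)[:2] for p in ct],np.float32)
print('tray',cv2.minAreaRect(W))
# rod: bright pixels, straight parts, at z=.130
g=(im.min(2)>105)
def line(x0,x1,y0,y1):
    v,u=np.nonzero(g[y0:y1,x0:x1]);P=np.array([onz(c,a+x0,b+y0,.130)[:2] for a,b in zip(u,v)],np.float32)
    l=cv2.fitLine(P,cv2.DIST_HUBER,0,.01,.01).ravel();print(len(P),l);return l
A=line(232,268,200,218);B=line(288,308,158,193);C=line(325,374,136,152)
X=lambda p,q:p[2:]+p[:2]*np.linalg.solve(np.c_[p[:2],-q[:2]],q[2:]-p[2:])[0]
b1,b2=X(A,B),X(B,C);print('bends',b1,b2,np.linalg.norm(b2-b1),'exp',np.hypot(.07,.1))
o=(b1+b2)/2
d=b2-b1;ya=np.arctan2(d[1],d[0])-np.arctan2(100,70)
print('o',o,'yaw bends',np.degrees(ya),'A',np.degrees(np.arctan2(A[1],A[0])),'C',np.degrees(np.arctan2(C[1],C[0])))
cr=cv2.resize(im[185:240,180:300],None,fx=6,fy=6,interpolation=2);cv2.imwrite('pics/race.png',cr)
E
python3 a.py
```

```text
tray ((0.5488710999488831, 0.06246970593929291), (0.19866885244846344, 0.4235807955265045), 7.2964911460876465)
171 [ 0.12957877 -0.9915691   0.48753768  0.14535196]
162 [ 0.88894314 -0.45801756  0.54962516  0.06254714]
219 [ 0.12872659 -0.99168015  0.61110115 -0.02930661]
bends [0.4946576  0.09086853] [0.6027296  0.03518568] 0.1215736 exp 0.12206555615733704
o [0.5486936  0.06302711] yaw bends -82.26724258084744 A -82.55474 C -82.60398
```

View pics/race.png

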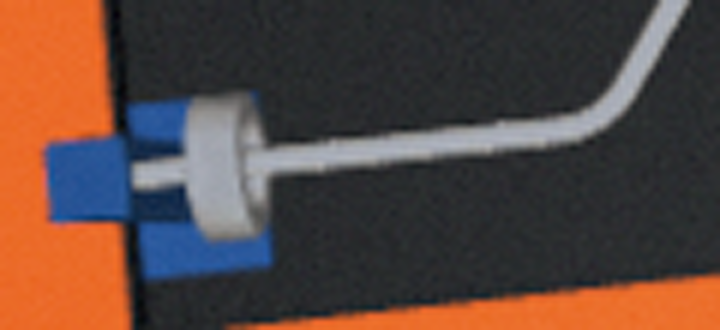

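The crop confirms it: a steel ring threaded on the rod next to the blue post, its top centred near crop (214,165), which is full-image (216,212). The rail fit is consistent at yaw -82.5°. Next I'll work out the hover move.

```bash
cat > r.py <<'E'
from h import *
O=np.array([.5487,.0628]);YAW=np.radians(-82.5)
Rz=lambda a:np.array([[np.cos(a),-np.sin(a)],[np.sin(a),np.cos(a)]])
def w(x,y):return O+Rz(YAW)@np.array([x,y])/1000
def rl(p):return Rz(-YAW)@(np.array(p[:2])-O)*1000
def tgt(x,y,z,a=0):   # rail mm, tool z m, a=tangent deg in rail frame -> tool x opposite the tangent
    t=YAW+np.radians(a)+np.pi;p=w(x,y)
    X=np.array([np.cos(t),np.sin(t),0]);Z=np.array([0,0,-1.])
    return np.array([*p,z]),np.c_[X,np.cross(Z,X),Z]
def rows(L):
    s=manip.sense();R=Rn.from_quat(s['tool_rot']).as_matrix()
    for q in L:
        p,Q=tgt(*q);print(np.round(np.r_[R.T@(p-s['tcp_pos']),Rn.from_matrix(R.T@Q).as_rotvec(degrees=True)],4).tolist(),q)
def st():
    s=manip.sense();R=Rn.from_quat(s['tool_rot']).as_matrix()
    print('t',round(s['t'],2),'rail',rl(s['tcp_pos']).round(1),'z',s['tcp_pos'][2].round(4),'yaw',(np.degrees(np.arctan2(-R[1,0],-R[0,0])-YAW)).round(1),'F',np.round(s['force'],1),'gap',round(s['finger_gap'],3),'gf',s['gripper_force'],'q',np.round(s['q'],2))
E
python3 - <<'E'
from r import *
import pickle
c=pickle.load(open('top.pkl','rb'));print('race',rl(onz(c,216,212.5,.142)))
rows([(-140,-50,.20)])
E
```

```text
race [-146.58515264  -50.54085924]
[-0.3748, -0.2652, 0.0308, -0.1092, 0.0402, 60.7975] (-140, -50, 0.2)
```

Emit:
step_arm --commands '[-0.04, -0.03, 0.003, 0, 0, 6, -0.08, -0.056, 0.006, 0, 0, 13, -0.12, -0.085, 0.01, 0, 0, 20, -0.16, -0.113, 0.013, 0, 0, 27, -0.2, -0.142, 0.016, 0, 0, 34, -0.24, -0.17, 0.02, 0, 0, 41, -0.28, -0.198, 0.023, 0, 0, 48, -0.32, -0.226, 0.026, 0, 0, 55, -0.36, -0.255, 0.03, 0, 0, 60.8, -0.375, -0.265, 0.031, -0.1, 0, 60.8]' --jaw 100

```text
t: 1.1
tcp_pos: [0.4838, 0.1922, 0.1998]
tool_rot: [0.662, 0.75, 0.001, 0.001]
force: [-0.9, 0.8, 0.9]
finger_gap: 0.999
gripper_force: 0.0
```

Emit:
step_arm --commands '[0, 0, 0, 0, 0, 0, 0, 0, 0, 0, 0, 0, 0, 0, 0, 0, 0, 0, 0, 0, 0, 0, 0, 0, 0, 0, 0, 0, 0, 0, 0, 0, 0, 0, 0, 0, 0, 0, 0, 0, 0, 0, 0, 0, 0, 0, 0, 0, 0, 0, 0, 0, 0, 0, 0, 0, 0, 0, 0, 0]'

```text
t: 2.1
tcp_pos: [0.4815, 0.1958, 0.2003]
tool_rot: [0.659, 0.752, 0.001, 0.0]
force: [0.2, 0.4, 0.1]
finger_gap: 1.001
gripper_force: 0.0
```

Run:
```python
from r import *
import pickle
st();c=snap('wrist');pickle.dump(c,open('w1.pkl','wb'));cv2.imwrite('pics/w1.png',c['pixels'])
for P in[(-146,-50,.142),(-100,-50,.13),(-146,-72,.12),(-146,-28,.12)]:print(P,proj(c,[*w(*P[:2]),P[2]]).round(0))
rows([(-146,-50,.20),(-146,-50,.101)])
```

```text
t 2.1 rail [-140.6  -49.2] z 0.2003 yaw -0.0 F [0.2 0.4 0.1] gap 1.001 gf 0.0 q [0.17 0.43 1.73 0.   0.98 0.04]
(-146, -50, 0.142) [[316. 211.]]
(-100, -50, 0.13) [[317. 261.]]
(-146, -72, 0.12) [[288. 202.]]
(-146, -28, 0.12) [[345. 202.]]
[0.0054, -0.0008, 0.0003, 0.0828, -0.0469, -0.0093] (-146, -50, 0.2)
[0.0054, -0.0009, 0.0993, 0.0828, -0.0469, -0.0093] (-146, -50, 0.101)
```

View pics/w1.png

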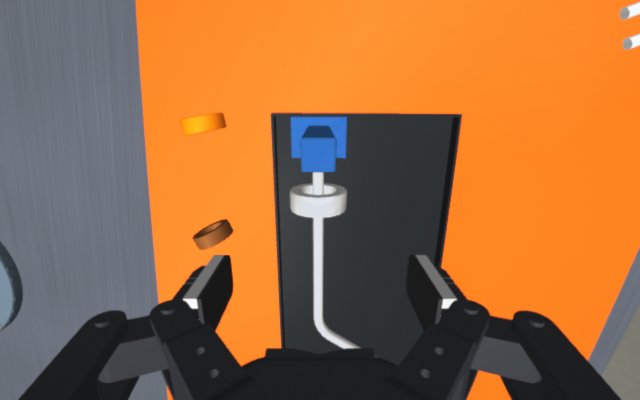

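The wrist view shows the race top at about (318,209). My prediction was (316,211) for x=-146, so the race is at x≈-147, y≈-49. I'll shift 6 mm, descend 103 mm and then close.

Emit:
step_arm --commands '[0.006, 0, 0.01, 0.1, 0, 0, 0.006, 0, 0.022, 0.1, 0, 0, 0.006, 0, 0.035, 0.1, 0, 0, 0.006, 0, 0.048, 0.1, 0, 0, 0.006, 0, 0.06, 0.1, 0, 0, 0.006, 0, 0.072, 0.1, 0, 0, 0.006, 0, 0.085, 0.1, 0, 0, 0.006, 0, 0.097, 0.1, 0, 0, 0.006, 0, 0.103, 0.1, 0, 0, 0.006, 0, 0.103, 0.1, 0, 0]'

```text
t: 3.15
tcp_pos: [0.4802, 0.2017, 0.0962]
tool_rot: [0.659, 0.752, -0.001, -0.001]
force: [0.3, 0.8, -0.0]
finger_gap: 1.0
gripper_force: 0.0
```

Emit:
step_arm --commands '[0, 0, 0, 0, 0, 0, 0, 0, 0, 0, 0, 0, 0, 0, 0, 0, 0, 0, 0, 0, 0, 0, 0, 0, 0, 0, 0, 0, 0, 0, 0, 0, 0, 0, 0, 0, 0, 0, 0, 0, 0, 0, 0, 0, 0, 0, 0, 0, 0, 0, 0, 0, 0, 0, 0, 0, 0, 0, 0, 0]' --jaw 0 --grip_force 50

```text
t: 4.15
tcp_pos: [0.4813, 0.202, 0.0981]
tool_rot: [0.659, 0.752, 0.001, 0.0]
force: [-0.9, -0.8, 5.6]
finger_gap: 0.5
gripper_force: 50.2
```

Run:
```python
from r import *
st();c=snap('wrist');cv2.imwrite('pics/w2.png',c['pixels'])
print(proj(c,[*w(-147,-49),.142]))
```

```text
t 4.15 rail [-146.8  -48.7] z 0.0981 yaw 0.0 F [-0.9 -0.8  5.6] gap 0.5 gf 50.172340236604214 q [0.18 0.6  1.81 0.   0.74 0.05]
[[315.4643959  309.61878633]]
```

View pics/w2.png

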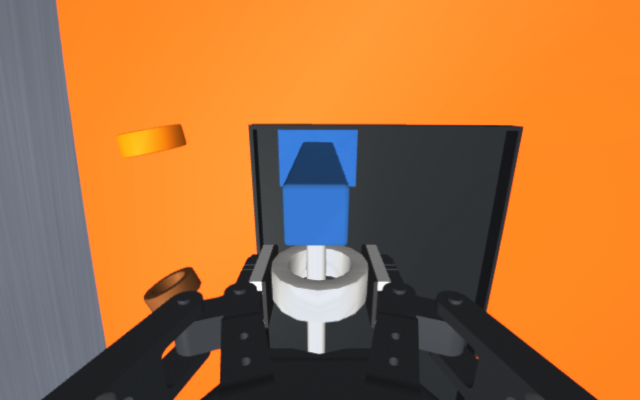

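The race is between the pads with the rod through it at (316,262). The 0.5 gap matches 44 mm. Now I'll lift 6 mm for bore clearance and slide along the first straight.

Emit:
step_arm --commands '[0, 0, -0.003, 0, 0, 0, 0, -0.001, -0.006, 0, 0, 0, -0.01, -0.001, -0.006, 0, 0, 0, -0.025, -0.001, -0.006, 0, 0, 0, -0.04, -0.001, -0.006, 0, 0, 0, -0.055, -0.001, -0.006, 0, 0, 0, -0.07, -0.001, -0.006, 0, 0, 0, -0.085, -0.001, -0.006, 0, 0, 0, -0.097, -0.001, -0.006, 0, 0, 0, -0.097, -0.001, -0.006, 0, 0, 0]'

```text
t: 5.2
tcp_pos: [0.493, 0.1034, 0.1031]
tool_rot: [0.661, 0.751, 0.0, -0.0]
force: [0.1, -0.0, -0.7]
finger_gap: 0.497
gripper_force: 50.8
```

```bash
cat >> r.py <<'E'
def arc1(n=9):
    return [(-48+25*np.sin(a),-50+25*(1-np.cos(a)),.104,np.degrees(a)) for a in np.radians(55)*np.arange(1,n+1)/n]
E
python3 - <<'E'
from r import *
st();rows(arc1())
E
```

```text
t 5.2 rail [-47.5 -50. ] z 0.1031 yaw -0.2 F [ 0.1 -0.  -0.7] gap 0.497 gf 50.75108449906111 q [-0.02  0.57  1.85  0.    0.72 -0.14]
[-0.0022, 0.0001, -0.0009, -0.0141, -0.0344, -6.2937] (np.float64(-45.33857758018829), np.float64(-49.85793295315046), 0.104, np.float64(6.111111111111111))
[-0.0048, 0.0005, -0.0009, -0.0123, -0.0352, -12.4048] (np.float64(-42.70740319426473), np.float64(-49.43334645626589), 0.104, np.float64(12.222222222222221))
[-0.0074, 0.0012, -0.0009, -0.0104, -0.0358, -18.5159] (np.float64(-40.13638109620966), np.float64(-48.73106608932585), 0.104, np.float64(18.333333333333336))
[-0.0099, 0.0022, -0.0009, -0.0085, -0.0365, -24.627] (np.float64(-37.654731887371526), np.float64(-47.75907352415366), 0.104, np.float64(24.444444444444443))
[-0.0122, 0.0035, -0.0009, -0.0066, -0.037, -30.7381] (np.float64(-35.29066041370361), np.float64(-46.52841580981284), 0.104, np.float64(30.555555555555554))
[-0.0144, 0.0049, -0.0009, -0.0046, -0.0375, -36.8492] (np.float64(-33.07103520743034), np.float64(-45.05307981887609), 0.104, np.float64(36.66666666666667))
[-0.0165, 0.0067, -0.0009, -0.0027, -0.038, -42.9603] (np.float64(-31.02108311640517), np.float64(-43.349833281530884), 0.104, np.float64(42.77777777777778))
[-0.0183, 0.0086, -0.0009, -0.0006, -0.0383, -49.0714] (np.float64(-29.164102591808483), np.float64(-41.43803421422659), 0.104, np.float64(48.888888888888886))
[-0.02, 0.0107, -0.0009, 0.0014, -0.0386, -55.1825] (np.float64(-27.521198892775207), np.float64(-39.33941090877615), 0.104, np.float64(55.00000000000001))
```

Emit:
step_arm --commands '[-0.002, 0, 0, 0, 0, -6, -0.005, 0.0005, 0, 0, 0, -12, -0.0075, 0.001, -0.001, 0, 0, -18, -0.01, 0.002, -0.001, 0, 0, -24, -0.012, 0.0035, -0.001, 0, 0, -30.5, -0.0145, 0.005, -0.001, 0, 0, -37, -0.0165, 0.0065, -0.001, 0, 0, -43, -0.0185, 0.0085, -0.001, 0, 0, -49, -0.02, 0.0105, -0.001, 0, 0, -55, -0.02, 0.0105, -0.001, 0, 0, -55]'

```text
t: 6.2
tcp_pos: [0.5058, 0.0871, 0.1042]
tool_rot: [0.238, 0.971, 0.0, -0.0]
force: [0.2, -0.1, -1.6]
finger_gap: 0.497
gripper_force: 50.8
```

Run:
```python
from r import *
st();rows([(0,0,.104,55),(27.5,39.3,.104,55)]);c=snap('wrist');cv2.imwrite('pics/w3.png',c['pixels'])
```

```text
t 6.2 rail [-29.7 -39.4] z 0.1042 yaw 55.0 F [ 0.2 -0.1 -1.6] gap 0.497 gf 50.75465949252248 q [-0.05  0.58  1.82  0.    0.74 -1.14]
[-0.0493, -0.0018, 0.0001, 0.0427, -0.0308, -0.0155] (0, 0, 0.104, 55)
[-0.0973, -0.0017, 0.0001, 0.0427, -0.0308, -0.0155] (27.5, 39.3, 0.104, 55)
```

View pics/w3.png

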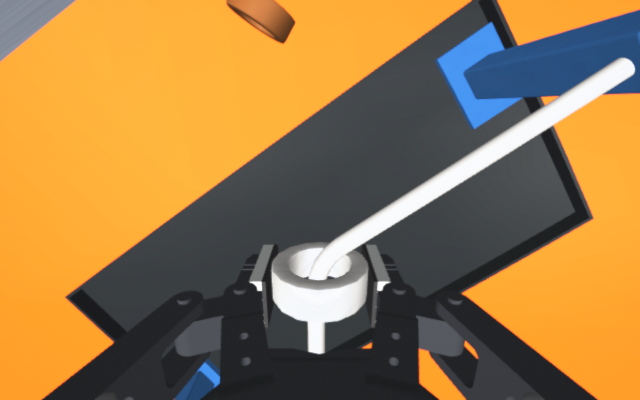

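The race is held square at (320,280), round the first bend, with the rod running freely through it. On to the middle leg.

Emit:
step_arm --commands '[-0.006, -0.001, 0, 0, 0, 0, -0.016, -0.0015, 0, 0, 0, 0, -0.028, -0.0015, 0, 0, 0, 0, -0.04, -0.0015, 0, 0, 0, 0, -0.052, -0.0015, 0, 0, 0, 0, -0.064, -0.0015, 0, 0, 0, 0, -0.076, -0.0015, 0, 0, 0, 0, -0.088, -0.0015, 0, 0, 0, 0, -0.097, -0.0015, 0, 0, 0, 0, -0.097, -0.0015, 0, 0, 0, 0]'

```text
t: 7.25
tcp_pos: [0.5926, 0.0401, 0.1042]
tool_rot: [0.238, 0.971, 0.0, 0.001]
force: [-1.1, -0.0, -1.0]
finger_gap: 0.5
gripper_force: 50.8
```

Run:
```python
from r import *
st();rows([(-x,-y,z,a) for x,y,z,a in arc1()[::-1][1:]]+[(48,50,.104,0)])
```

```text
t 7.25 rail [28.2 40.6] z 0.1042 yaw 55.0 F [-1.1 -0.  -1. ] gap 0.5 gf 50.75473082251847 q [-0.12  0.65  1.62  0.    0.87 -1.21]
[-0.0013, -0.0003, 0.0002, 0.0678, 0.0586, 6.0615] (np.float64(29.164102591808483), np.float64(41.43803421422659), 0.104, np.float64(48.888888888888886))
[-0.0039, -0.0007, 0.0002, 0.071, 0.055, 12.1726] (np.float64(31.02108311640517), np.float64(43.349833281530884), 0.104, np.float64(42.77777777777778))
[-0.0065, -0.0014, 0.0002, 0.074, 0.0513, 18.2837] (np.float64(33.07103520743034), np.float64(45.05307981887609), 0.104, np.float64(36.66666666666667))
[-0.009, -0.0024, 0.0002, 0.0769, 0.0474, 24.3948] (np.float64(35.29066041370361), np.float64(46.52841580981284), 0.104, np.float64(30.555555555555554))
[-0.0113, -0.0036, 0.0002, 0.0796, 0.0434, 30.5059] (np.float64(37.654731887371526), np.float64(47.75907352415366), 0.104, np.float64(24.444444444444443))
[-0.0136, -0.0051, 0.0002, 0.0822, 0.0393, 36.617] (np.float64(40.13638109620966), np.float64(48.73106608932585), 0.104, np.float64(18.333333333333336))
[-0.0156, -0.0068, 0.0002, 0.0848, 0.0351, 42.7281] (np.float64(42.70740319426473), np.float64(49.43334645626589), 0.104, np.float64(12.222222222222221))
[-0.0175, -0.0087, 0.0002, 0.0871, 0.0308, 48.8392] (np.float64(45.33857758018829), np.float64(49.85793295315046), 0.104, np.float64(6.111111111111111))
[-0.0191, -0.0108, 0.0002, 0.0894, 0.0263, 54.9503] (48, 50, 0.104, 0)
```

Emit:
step_arm --commands '[-0.001, 0, 0, 0, 0, 6, -0.004, -0.0005, 0, 0, 0, 12, -0.0065, -0.0015, 0, 0, 0, 18, -0.009, -0.0025, 0, 0, 0, 24.5, -0.0115, -0.0035, 0, 0, 0, 30.5, -0.0135, -0.005, 0, 0, 0, 36.5, -0.0155, -0.007, 0, 0, 0, 43, -0.0175, -0.0085, 0, 0, 0, 49, -0.019, -0.011, 0, 0, 0, 55, -0.019, -0.011, 0, 0, 0, 55]'

```text
t: 8.25
tcp_pos: [0.6021, 0.0225, 0.104]
tool_rot: [0.659, 0.752, -0.0, -0.001]
force: [0.6, -1.0, -0.9]
finger_gap: 0.499
gripper_force: 50.8
```

Run:
```python
from r import *
st();rows([(143,50,.104,0),(152,50,.104,0)])
```

```text
t 8.25 rail [47.  47.6] z 0.104 yaw -0.0 F [ 0.6 -1.  -0.9] gap 0.499 gf 50.756937274709344 q [-0.15  0.66  1.59  0.    0.89 -0.28]
[-0.096, 0.0024, -0.0001, -0.0757, -0.0655, -0.0017] (143, 50, 0.104, 0)
[-0.105, 0.0024, -0.0001, -0.0757, -0.0655, -0.0017] (152, 50, 0.104, 0)
```

Emit:
step_arm --commands '[-0.005, 0.001, 0, 0, 0, 0, -0.015, 0.0015, 0, 0, 0, 0, -0.028, 0.0015, 0, 0, 0, 0, -0.041, 0.0015, 0, 0, 0, 0, -0.054, 0.0015, 0, 0, 0, 0, -0.067, 0.0015, 0, 0, 0, 0, -0.08, 0.0015, 0, 0, 0, 0, -0.09, 0.0015, 0, 0, 0, 0, -0.096, 0.0015, 0, 0, 0, 0, -0.096, 0.0015, 0, 0, 0, 0]'

```text
t: 9.25
tcp_pos: [0.6169, -0.0736, 0.104]
tool_rot: [0.66, 0.751, 0.0, -0.0]
force: [0.4, -0.4, -1.5]
finger_gap: 0.496
gripper_force: 50.8
```

Run:
```python
from r import *
st();c=snap('top');cv2.imwrite('pics/t4.png',cv2.resize(c['pixels'][100:190,320:430],None,fx=6,fy=6,interpolation=2))
rows([(152,50,.104,0)])
```

```text
t 9.25 rail [144.1  49.8] z 0.104 yaw -0.1 F [ 0.4 -0.4 -1.5] gap 0.496 gf 50.75748930685222 q [-0.3   0.68  1.55  0.    0.91 -0.43]
[-0.0087, 0.0004, -0.0, -0.0282, -0.0672, -0.042] (152, 50, 0.104, 0)
```

View pics/t4.png

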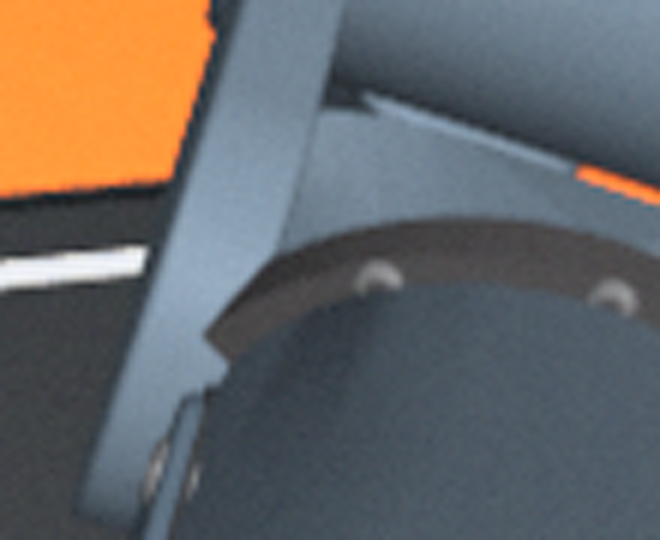

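The arm hides the stop in the top view, with only the rod visible at crop (70,270). I'll feel for contact instead: lower to hanging height, then creep forward.

Emit:
step_arm --commands '[0, 0, 0.002, 0, 0, 0, 0, 0, 0.004, 0, 0, 0, 0, 0, 0.0055, 0, 0, 0, -0.001, 0, 0.0055, 0, 0, 0, -0.002, 0, 0.0055, 0, 0, 0, -0.003, 0, 0.0055, 0, 0, 0, -0.004, 0, 0.0055, 0, 0, 0, -0.005, 0, 0.0055, 0, 0, 0, -0.006, 0, 0.0055, 0, 0, 0, -0.006, 0, 0.0055, 0, 0, 0]'

```text
t: 10.3
tcp_pos: [0.6175, -0.0787, 0.0985]
tool_rot: [0.659, 0.752, 0.0, -0.0]
force: [-0.2, -0.0, -1.2]
finger_gap: 0.501
gripper_force: 50.8
```

Emit:
step_arm --commands '[-0.0003, 0, 0, 0, 0, 0, -0.0006, 0, 0, 0, 0, 0, -0.0009, 0, 0, 0, 0, 0, -0.0012, 0, 0, 0, 0, 0, -0.0015, 0, 0, 0, 0, 0, -0.0015, 0, 0, 0, 0, 0, -0.0015, 0, 0, 0, 0, 0, -0.0015, 0, 0, 0, 0, 0, -0.0015, 0, 0, 0, 0, 0, -0.0015, 0, 0, 0, 0, 0]'

```text
t: 11.3
tcp_pos: [0.6176, -0.08, 0.0986]
tool_rot: [0.659, 0.752, 0.0, -0.0]
force: [0.0, -0.2, -1.6]
finger_gap: 0.506
gripper_force: 50.8
```

Emit:
step_arm --commands '[-0.0003, 0, 0, 0, 0, 0, -0.0006, 0, 0, 0, 0, 0, -0.0009, 0, 0, 0, 0, 0, -0.0012, 0, 0, 0, 0, 0, -0.0015, 0, 0, 0, 0, 0, -0.0015, 0, 0, 0, 0, 0, -0.0015, 0, 0, 0, 0, 0, -0.0015, 0, 0, 0, 0, 0, -0.0015, 0, 0, 0, 0, 0, -0.0015, 0, 0, 0, 0, 0]'

```text
t: 12.3
tcp_pos: [0.6178, -0.0814, 0.0985]
tool_rot: [0.659, 0.752, 0.0, -0.0]
force: [-0.1, 0.4, -1.1]
finger_gap: 0.502
gripper_force: 50.8
```

Emit:
step_arm --commands '[-0.0003, 0, 0, 0, 0, 0, -0.0006, 0, 0, 0, 0, 0, -0.0009, 0, 0, 0, 0, 0, -0.0012, 0, 0, 0, 0, 0, -0.0015, 0, 0, 0, 0, 0, -0.0015, 0, 0, 0, 0, 0, -0.0015, 0, 0, 0, 0, 0, -0.0015, 0, 0, 0, 0, 0, -0.0015, 0, 0, 0, 0, 0, -0.0015, 0, 0, 0, 0, 0]'

```text
t: 13.3
tcp_pos: [0.618, -0.083, 0.0985]
tool_rot: [0.659, 0.752, 0.0, -0.0]
force: [0.2, 0.5, -1.1]
finger_gap: 0.503
gripper_force: 50.8
```

```bash
python3 -c "
from r import *
st()"
```

```text
t 13.3 rail [153.6  49.7] z 0.0985 yaw -0.0 F [ 0.2  0.5 -1.1] gap 0.503 gf 50.76595265418291 q [-0.31  0.69  1.54  0.    0.91 -0.44]
```

Emit:
step_arm --commands '[-0.0003, 0, 0, 0, 0, 0, -0.0006, 0, 0, 0, 0, 0, -0.0009, 0, 0, 0, 0, 0, -0.0012, 0, 0, 0, 0, 0, -0.0015, 0, 0, 0, 0, 0, -0.0018, 0, 0, 0, 0, 0, -0.002, 0, 0, 0, 0, 0, -0.002, 0, 0, 0, 0, 0, -0.002, 0, 0, 0, 0, 0, -0.002, 0, 0, 0, 0, 0]'

```text
t: 14.3
tcp_pos: [0.618, -0.0831, 0.0984]
tool_rot: [0.659, 0.752, 0.001, -0.002]
force: [1.1, 6.7, -0.1]
finger_gap: 0.501
gripper_force: 50.8
```

Run:
```python
from r import *
st();c=snap('side');p=proj(c,[*w(155,50),.12])[0].astype(int);print(p)
cv2.imwrite('pics/s5.png',cv2.resize(c['pixels'][p[1]-45:p[1]+45,p[0]-60:p[0]+60],None,fx=6,fy=6,interpolation=2))
```

```text
t 14.3 rail [153.7  49.7] z 0.0984 yaw -0.0 F [ 1.1  6.7 -0.1] gap 0.501 gf 50.83412795327604 q [-0.31  0.69  1.54  0.    0.91 -0.45]
[307 151]
```

View pics/s5.png

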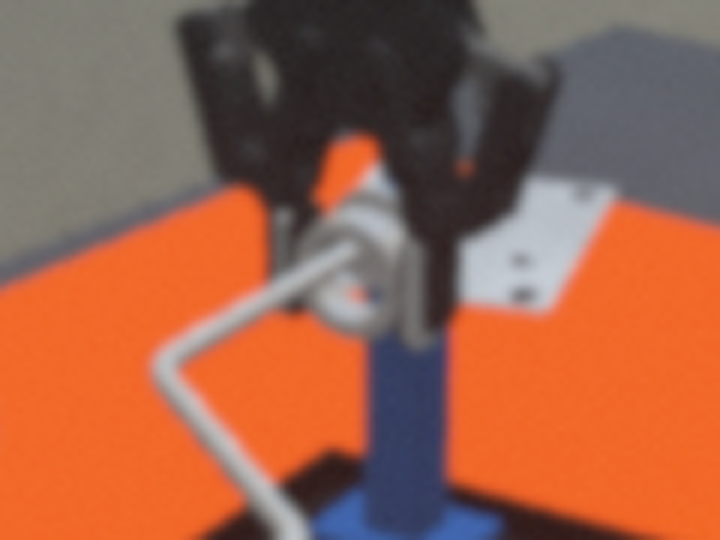

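The force reads 6.7 N against the motion and the TCP has stopped advancing, so the race is on the stop. The side crop shows it at (350,260) with the rod through it, in front of the post. Releasing now.

Emit:
step_arm --commands '[0, 0, 0.0005, 0, 0, 0, 0, 0, 0.0005, 0, 0, 0, 0, 0, 0.0005, 0, 0, 0, 0, 0, 0.0005, 0, 0, 0, 0, 0, 0.0005, 0, 0, 0, 0, 0, 0.0005, 0, 0, 0, 0, 0, 0.0005, 0, 0, 0, 0, 0, 0.0005, 0, 0, 0, 0, 0, 0.0005, 0, 0, 0, 0, 0, 0.0005, 0, 0, 0]' --jaw 100

```text
t: 15.35
tcp_pos: [0.6183, -0.0849, 0.098]
tool_rot: [0.659, 0.752, 0.0, -0.0]
force: [-0.3, -0.0, -0.8]
finger_gap: 0.998
gripper_force: 0.0
```

Emit:
step_arm --commands '[0, 0, -0.005, 0, 0, 0, 0, 0, -0.015, 0, 0, 0, 0, 0, -0.03, 0, 0, 0, 0, 0, -0.045, 0, 0, 0, 0, 0, -0.06, 0, 0, 0, 0, 0, -0.075, 0, 0, 0, 0, 0, -0.09, 0, 0, 0, 0, 0, -0.105, 0, 0, 0, 0, 0, -0.115, 0, 0, 0, 0, 0, -0.115, 0, 0, 0]'

```text
t: 16.35
tcp_pos: [0.6196, -0.0854, 0.2158]
tool_rot: [0.659, 0.752, 0.001, 0.002]
force: [-0.3, 0.2, 0.1]
finger_gap: 0.997
gripper_force: 0.0
```

Emit:
step_arm --commands '[-0.03, 0, 0, 0, 0, 0, -0.06, 0, 0, 0, 0, 0, -0.09, 0, 0, 0, 0, 0, -0.12, 0, 0, 0, 0, 0, -0.15, 0, 0, 0, 0, 0, -0.18, 0, 0, 0, 0, 0, -0.2, 0, 0, 0, 0, 0, -0.2, 0, 0, 0, 0, 0, -0.2, 0, 0, 0, 0, 0, -0.2, 0, 0, 0, 0, 0]'

```text
t: 17.35
tcp_pos: [0.6442, -0.2816, 0.2126]
tool_rot: [0.659, 0.752, 0.0, -0.001]
force: [-0.9, 0.2, 0.1]
finger_gap: 0.995
gripper_force: 0.0
```

Run:
```python
from r import *
st();c=snap('top');d=snap('side');p=proj(d,[*w(155,50),.12])[0].astype(int)
a=cv2.resize(c['pixels'][110:185,340:420],(640,300*2),interpolation=2)[:, :400]
a=cv2.resize(c['pixels'][115:175,350:415],(390,360),interpolation=2)
b=cv2.resize(d['pixels'][p[1]-30:p[1]+30,p[0]-33:p[0]+32],(390,360),interpolation=2)
cv2.imwrite('pics/f.png',np.hstack([a,b]))
```

```text
t 17.35 rail [353.9  49.7] z 0.2126 yaw 0.1 F [-0.9  0.2  0.1] gap 0.995 gf 0.0 q [-0.57  0.66  1.23  0.    1.25 -0.7 ]
```

View pics/f.png

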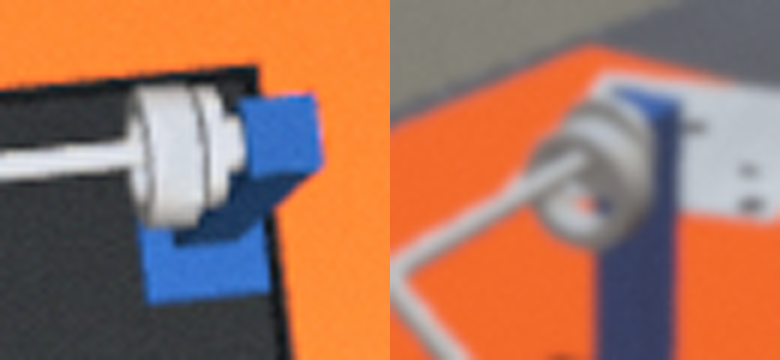

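The final crops show the race at about (170,150) in the top view, hanging flush against the disc at (212,150) with no visible gap. The arm is clear.

```bash
python3 -c "
from station import manip
print(manip.sign_off())"
```

```text
the job is handed in; nothing more can be done
None
```

The race is round both bends and hangs at rest against the stop disc with the arm clear, and the job was handed in at about 17.5 s of the 40 s allowed.

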